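Close up the weighing station

ROBOT

A 6-joint arm with a two-finger parallel gripper is mounted at the origin on the work surface. World frame = base frame: x ahead of the robot, y to its left, z up, the work surface at z = 0. Lengths are in mm, angles in rad, forces in N, time in s.
With the tool pointing down it reaches from about 375 to 975 mm from the base axis. Payload 3.8 kg.
Tool frame: the origin (TCP) lies on the centre line of the jaws, within the pads' length; the fingertips stand 19 mm ahead of it and the grasp point (between the pads) is the TCP; y points along the fingers, z is the direction in which the jaws open and shut, and the axes are right-handed (so a half turn about y gives the same grasp; the last joint's range is limited). The gripper opens to 85 mm and grips with 20 to 120 N. Pads are 22 mm wide; open, the fingers measure 114 mm over their backs; the gripper's body (76 mm by 85 mm) begins 54 mm behind the grasp point. The pads swing forward as they close: fully open they stand 13 mm farther back than shut.
Start: joints at [1.069, 0.264, 1.604, -0, 1.274, -0.037], TCP at [302.562, 603.386, 250.28] pointing down, gripper open.
Joint ranges: [-2.63, 2.63], [-0.94, 2.18], [0.31, 2.57], [-1.31, 4.45], [0, 2.66], [-2.55, 2.55]. Speed limits (rad/s): [2.57, 2.57, 3.14, 3.14, 3.14, 3.14].

INTERFACE

Orientations are given as a rotation vector (axis times angle).
In Python, from rig import * gives the robot as it stands. Calls block until the motion is done:
- move_ptp(position, orientation): joint-space move of the TCP to a pose.
- move_straight(position, orientation=None, velocity=150): straight line of the TCP; orientation=None keeps the orientation; velocity is the mean speed in mm/s.
- set_joints(angles): joint-space move.
- open_gripper() and close_gripper(): open the fingers fully, or close them until they stop; the grip force is fixed at half the most.
- sleep(seconds).
- ik(position, orientation): joint angles nearest the present ones, or None.
- snapshot(name): name is "side" or "top"; returns a dict with "img" (420x560x3 uint8, blue, green, red), "mtx" (3x3 intrinsics, pixels), "view" (4x4, takes a point from world to camera coordinates). Camera axes: x right, y up, looking along -z (the intrinsics and any distortion apply to the point x, -y, -z); pixel columns grow to the right and rows downward; lengths in mm; the calibration is good to about 2 mm. A picture is of the moment at which its call begins. There is no depth.
A pose or a line that the arm cannot do raises IKError and nothing moves.
- sign_off(): hands the job in, once; it reports no verdict.
Readings, each from a call of its own:
- current_clock(): time.
- current_joint_positions(): joint angles.
- current_qvel(): joint speeds.
- current_joint_efforts(): joint torques, N m.
- current_ee_pos(): TCP position.
- current_eef_rot(): TCP orientation.
- current_ft_force(): force on the tool from outside, world axes, zero at the start.
- current_ft_torque(): the same for the moment, N m.
- current_finger_gap(): finger opening in mm.
Only numpy, scipy, OpenCV 4.12 (cv2) and the standard library are available. Lean on these libraries where they do the work, as an engineer would, in place of code of your own. Each camera call takes 0.05 s, during which the arm holds its last target.

TASK

The samples are weighed out, so close up the station: first push all four blue vial caps fully home. Only then pull the spatula rack's orange hold-down bar fully back by its black tab and lay every spatula you find, however many there are, flat in a lane of its own, handle centred across both notched bars and steel blade pointing out over the rack's blue edge. When all are in, push the hold-down bar fully home over the handles, and leave the other things on the bench where they are.

Things in the scene. Friction and masses are not known exactly. Their poses are not given: they have to be found in the camera images.
- rack: Grey spatula rack fixed to the bench, 262 mm wide (its y). Origin on the bench midway between its two white upright notched bars, z up; the +x side carries a blue strip 16 mm tall at x = 50 to 60 mm. The notched bars, 8 mm thick, run along y at x = -28 and +28 mm; the 48 mm between them is open down to a 5 mm base plate, room for fingers. Four lanes, for one spatula each.
- rack_seat (a point): Centre of the rack at notch-floor height, 18 mm above the bench, axes as the rack's. The four lanes run along x at y = -75, -25, +25 and +75 mm. In both bars each notch has a flat floor 20 mm wide and sides rising outward at 45 degrees to sharp tooth tops 33 mm above the bench, so a handle slightly off-centre slides into place.
- holdbar (a joint): How far the rack's orange hold-down bar is pushed forward along the rack's +x, m: 0 = pulled fully back (lanes free from above), 0.040 = fully home over the handles' ends. It starts at 0.034 to 0.040, slides with about 4 N and stays where it is left. The bar is 256 mm long, its underside 34 mm and top 42 mm above the bench; front edge at rack x = -80 mm when back, -40 mm when home.
- holdbar_tab (a point): Centre of the top of the black upright tab on the middle of the hold-down bar, 67 mm above the bench; on the rack's centre line, at rack x = -90 mm when the bar is back, -50 mm when home. The tab stands 25 mm above the bar, 10 mm thick along the rack's x and 40 mm wide along its y: pinch it from above, fingers closing along the rack's x.
- block: Green vial block fixed to the bench, 56 x 205 x 28 mm. Origin at the centre of its underside, z up. Four amber vials stand in a row along its y, at x = 0 and y = -69, -23, +23 and +69 mm (cap0 to cap3 in that order).
- cap0 (a joint): How far the blue push-down cap of the vial at block y = -69 mm stands up, m: 0 = fully home (top face 52 mm above the bench), at most 0.010 (62 mm); starts at 0.006 to 0.010. Round, 25 mm across, 12 mm tall. It slides straight down, stays where it is left, takes about 6 N to push, and meets a hard stop at 0.
- cap1 (a joint): How far the blue push-down cap of the vial at block y = -23 mm stands up, m: 0 = fully home (top face 52 mm above the bench), at most 0.010 (62 mm); starts at 0.006 to 0.010. Round, 25 mm across, 12 mm tall. It slides straight down, stays where it is left, takes about 6 N to push, and meets a hard stop at 0.
- cap2 (a joint): How far the blue push-down cap of the vial at block y = 23 mm stands up, m: 0 = fully home (top face 52 mm above the bench), at most 0.010 (62 mm); starts at 0.006 to 0.010. Round, 25 mm across, 12 mm tall. It slides straight down, stays where it is left, takes about 6 N to push, and meets a hard stop at 0.
- cap3 (a joint): How far the blue push-down cap of the vial at block y = 69 mm stands up, m: 0 = fully home (top face 52 mm above the bench), at most 0.010 (62 mm); starts at 0.006 to 0.010. Round, 25 mm across, 12 mm tall. It slides straight down, stays where it is left, takes about 6 N to push, and meets a hard stop at 0.
- spat0: A loose lab spatula with a red handle, about 40 g (may be absent). The handle is a straight bar 110 mm long, 14 mm wide and 12 mm high; the origin is its centre, 6 mm above its underside. Its x axis points along the handle towards the steel blade, z up when it lies flat. Take it across the handle, at its middle. The spatula balances about 8 mm from the origin towards the blade.
- spat0_blade (a point): Centre of the steel blade of the red spatula, on its centre line, 91 mm from the handle centre; the tip is 14 mm further. A 6 mm shaft joins handle and blade (28 x 14 x 3 mm).
- spat1: A loose lab spatula with a green handle, about 40 g (may be absent). The handle is a straight bar 110 mm long, 14 mm wide and 12 mm high; the origin is its centre, 6 mm above its underside. Its x axis points along the handle towards the steel blade, z up when it lies flat. Take it across the handle, at its middle. The spatula balances about 8 mm from the origin towards the blade.
- spat1_blade (a point): Centre of the steel blade of the green spatula, on its centre line, 91 mm from the handle centre; the tip is 14 mm further. A 6 mm shaft joins handle and blade (28 x 14 x 3 mm).
- spat2: A loose lab spatula with a yellow handle, about 40 g (may be absent). The handle is a straight bar 110 mm long, 14 mm wide and 12 mm high; the origin is its centre, 6 mm above its underside. Its x axis points along the handle towards the steel blade, z up when it lies flat. Take it across the handle, at its middle. The spatula balances about 8 mm from the origin towards the blade.
- spat2_blade (a point): Centre of the steel blade of the yellow spatula, on its centre line, 91 mm from the handle centre; the tip is 14 mm further. A 6 mm shaft joins handle and blade (28 x 14 x 3 mm).
- spat3: A loose lab spatula with a black handle, about 40 g (may be absent). The handle is a straight bar 110 mm long, 14 mm wide and 12 mm high; the origin is its centre, 6 mm above its underside. Its x axis points along the handle towards the steel blade, z up when it lies flat. Take it across the handle, at its middle. The spatula balances about 8 mm from the origin towards the blade.
- spat3_blade (a point): Centre of the steel blade of the black spatula, on its centre line, 91 mm from the handle centre; the tip is 14 mm further. A 6 mm shaft joins handle and blade (28 x 14 x 3 mm).
- jar_a: Bystander, not to be disturbed: small amber jar with a white lid, 42 mm across and 52 mm tall. Origin at the centre of its underside.
- jar_b: Bystander, not to be disturbed: small white jar with a red lid, 40 mm across and 50 mm tall. Origin at the centre of its underside.
- beaker: Bystander, not to be disturbed: glass beaker, 68 mm across and 85 mm tall. Origin at the centre of its underside.
- can: Bystander, not to be disturbed: metal can, 72 mm across and 90 mm tall. Origin at the centre of its underside.
- tipbox: Bystander, not to be disturbed: pink box, 80 x 115 x 50 mm. Origin at the centre of its underside.
Not all that is in view belongs to the job. Several things look just like the spat0: the one meant starts farthest from the robot's base.

How it is judged (in metres and radians):
On the way, in this order (a step that is already met when the one before it is completed fails the run):
1. all four vial caps are fully home (value of joint each of cap0, cap1, cap2, cap3 below 0.002 m), for 0.2 s.
2. the hold-down bar is pulled back (value of joint holdbar below 0.006 m), for 0.2 s.
3. every spatula lies flat in its lane, blade towards the blue edge (x of spat0 in the frame of rack between -0.02 and 0.02 m and z of spat0 in the frame of rack between 0.02 and 0.03 m and z of spat0_blade in the frame of rack between 0.018 and 0.033 m and x of each of spat0_blade, spat1_blade, spat2_blade, spat3_blade in the frame of rack above 0.065 m and ((y of spat0 in the frame of rack between -0.084 and -0.066 m and y of spat0_blade in the frame of rack between -0.093 and -0.057 m) or (y of spat0 in the frame of rack between -0.034 and -0.016 m and y of spat0_blade in the frame of rack between -0.043 and -0.007 m) or (y of spat0 in the frame of rack between 0.016 and 0.034 m and y of spat0_blade in the frame of rack between 0.007 and 0.043 m) or (y of spat0 in the frame of rack between 0.066 and 0.084 m and y of spat0_blade in the frame of rack between 0.057 and 0.093 m)) and x of spat1 in the frame of rack between -0.02 and 0.02 m and z of spat1 in the frame of rack between 0.02 and 0.03 m and z of spat1_blade in the frame of rack between 0.018 and 0.033 m and ((y of spat1 in the frame of rack between -0.084 and -0.066 m and y of spat1_blade in the frame of rack between -0.093 and -0.057 m) or (y of spat1 in the frame of rack between -0.034 and -0.016 m and y of spat1_blade in the frame of rack between -0.043 and -0.007 m) or (y of spat1 in the frame of rack between 0.016 and 0.034 m and y of spat1_blade in the frame of rack between 0.007 and 0.043 m) or (y of spat1 in the frame of rack between 0.066 and 0.084 m and y of spat1_blade in the frame of rack between 0.057 and 0.093 m)) and x of spat2 in the frame of rack between -0.02 and 0.02 m and z of spat2 in the frame of rack between 0.02 and 0.03 m and z of spat2_blade in the frame of rack between 0.018 and 0.033 m and ((y of spat2 in the frame of rack between -0.084 and -0.066 m and y of spat2_blade in the frame of rack between -0.093 and -0.057 m) or (y of spat2 in the frame of rack between -0.034 and -0.016 m and y of spat2_blade in the frame of rack between -0.043 and -0.007 m) or (y of spat2 in the frame of rack between 0.016 and 0.034 m and y of spat2_blade in the frame of rack between 0.007 and 0.043 m) or (y of spat2 in the frame of rack between 0.066 and 0.084 m and y of spat2_blade in the frame of rack between 0.057 and 0.093 m)) and x of spat3 in the frame of rack between -0.02 and 0.02 m and z of spat3 in the frame of rack between 0.02 and 0.03 m and z of spat3_blade in the frame of rack between 0.018 and 0.033 m and ((y of spat3 in the frame of rack between -0.084 and -0.066 m and y of spat3_blade in the frame of rack between -0.093 and -0.057 m) or (y of spat3 in the frame of rack between -0.034 and -0.016 m and y of spat3_blade in the frame of rack between -0.043 and -0.007 m) or (y of spat3 in the frame of rack between 0.016 and 0.034 m and y of spat3_blade in the frame of rack between 0.007 and 0.043 m) or (y of spat3 in the frame of rack between 0.066 and 0.084 m and y of spat3_blade in the frame of rack between 0.057 and 0.093 m))), for 0.2 s.
4. the hold-down bar is fully home (value of joint holdbar above 0.036 m), for 0.2 s.
At the end, for the whole second after the job is handed in: Caps within 2 mm and bar within 4 mm of home; each spatula at rest in its own lane: handle centre within 20 mm of the rack's middle lengthwise, 9 mm of the lane's middle, 20-30 mm above the bench; blade centre 65 mm or more out over the blue edge, 18-33 mm high, within 18 mm of the lane's line (all of step 1 and all of step 3 and value of joint holdbar above 0.036 m and linear speed of each of spat0, spat1, spat2, spat3 below 0.02 m/s); the robot touches nothing.
It fails at once if a spatula was put in the rack while a vial cap was still up (value of joint any of cap0, cap1, cap2, cap3 above 0.004 m and ((x of spat0 in the frame of rack between -0.05 and 0.05 m and y of spat0 in the frame of rack between -0.11 and 0.11 m and z of spat0 in the frame of rack below 0.045 m) or (x of spat1 in the frame of rack between -0.05 and 0.05 m and y of spat1 in the frame of rack between -0.11 and 0.11 m and z of spat1 in the frame of rack below 0.045 m) or (x of spat2 in the frame of rack between -0.05 and 0.05 m and y of spat2 in the frame of rack between -0.11 and 0.11 m and z of spat2 in the frame of rack below 0.045 m) or (x of spat3 in the frame of rack between -0.05 and 0.05 m and y of spat3 in the frame of rack between -0.11 and 0.11 m and z of spat3 in the frame of rack below 0.045 m))).
It fails at once if a bystander was pushed more than 4 cm away or knocked over (distance of any of jar_a, jar_b, beaker, can, tipbox from where it was at the start of the episode above 0.04 m or angle between any of jar_a, jar_b, beaker, can, tipbox's own z axis and vertical above 0.5 rad).
Of spat0, spat1, spat2, spat3 only 2 to 4 are there at a start; the rules pass over those that are not, and their reading is None.
At some moment in a run one of spat0, spat1, spat2, spat3 may be knocked a few centimetres aside while the robot is not near it.
Once in a run the grip may slacken for a moment while it holds something.
It also fails if it takes over 210 s, if anything falls off the work surface, if the arm or the gripper's body presses on something with over 40 N, if the wrist force passes 120 N, or if a joint passes its speed limit or range.

## Working session

There is one attempt and no reset: what is moved stays moved. The work goes in short steps, each a Python script; the robot and the scene stay as the last script left them, time stands still between calls to the robot, and variables do not carry over. Pictures are saved under pics/ and viewed, and the job is handed in when it is done.

```bash
mkdir -p pics; ls; python3 - <<'E'
from rig import *
import cv2
for n in("top","side"):
    s=snapshot(n); cv2.imwrite(f"pics/{n}0.png",s["img"]); print(s["mtx"],s["view"],[k for k in s])
print(current_clock(),current_ee_pos(),current_eef_rot(),current_finger_gap(),current_ft_force())
E
```

```text
pics
[[398.88996778   0.         278.08709775]
 [  0.         398.88996778 209.54732904]
 [  0.           0.           1.        ]] [[-1.32659804e-02 -9.99911650e-01 -8.39947519e-04  2.06998124e+01]
 [ 9.91361879e-01 -1.32621576e-02  1.30482721e-01 -5.05385743e+02]
 [-1.30482333e-01  8.98289275e-04  9.91450228e-01 -1.01230452e+03]
 [ 0.00000000e+00  0.00000000e+00  0.00000000e+00  1.00000000e+00]] ['img', 'mtx', 'view']
[[508.2441997    0.         279.8296165 ]
 [  0.         508.2441997  213.24710505]
 [  0.           0.           1.        ]] [[ 9.59180497e-01 -2.82735580e-01  5.77626556e-03 -4.57533647e+02]
 [ 1.62884432e-01  5.69052131e-01  8.06007651e-01 -1.29703752e+02]
 [-2.31174037e-01 -7.72165956e-01  5.91876930e-01 -1.36678013e+03]
 [ 0.00000000e+00  0.00000000e+00  0.00000000e+00  1.00000000e+00]] ['img', 'mtx', 'view']
0.1 [302.25402359 602.81953838 249.04948346] [-1.54190993  0.36500958 -0.3641025 ] 85.38039721480799 [ 0.82066572 -0.69833878 -0.08048875]
```

```bash
python3 - <<'E'
import cv2
for n in("top","side"):
    i=cv2.imread(f"pics/{n}0.png"); cv2.imwrite(f"pics/{n}0L.png",cv2.resize(i,(800,600),interpolation=cv2.INTER_CUBIC))
E
```

```text
(no output)
```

View pics/top0L.png

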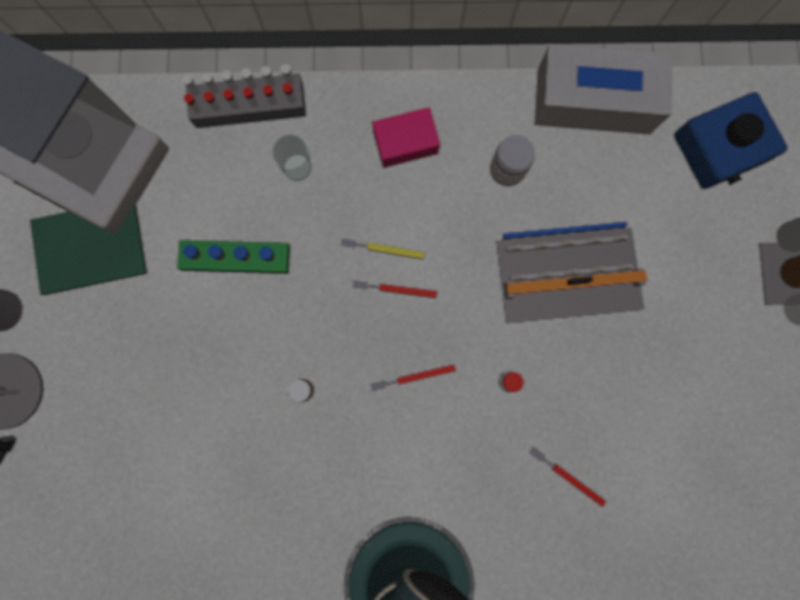

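View pics/side0L.png

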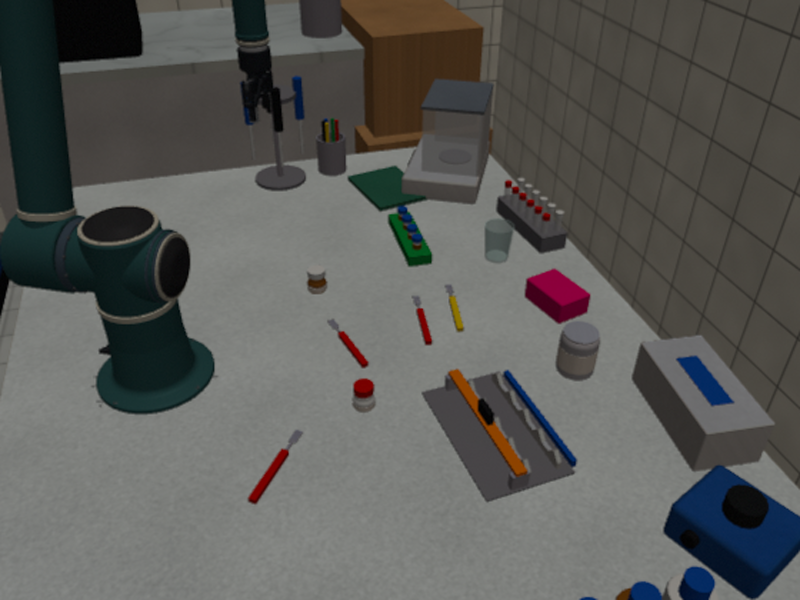

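```bash
cat > h.py <<'E'
import cv2,numpy as np
from scipy.spatial.transform import Rotation as R
def pix2w(s,uv,z):
    K=s["mtx"];V=s["view"];uv=np.atleast_2d(uv).astype(float)
    d=np.c_[(uv[:,0]-K[0,2])/K[0,0],-(uv[:,1]-K[1,2])/K[1,1],-np.ones(len(uv))]
    Rm=V[:3,:3];t=V[:3,3];C=-Rm.T@t; D=d@Rm
    k=(z-C[2])/D[:,2]
    return (C+D*k[:,None])[:,:2]
def w2pix(s,P):
    P=np.atleast_2d(P); c=P@s["view"][:3,:3].T+s["view"][:3,3]
    K=s["mtx"]; return np.c_[K[0,0]*c[:,0]/-c[:,2]+K[0,2],K[1,1]*-c[:,1]/-c[:,2]+K[1,2]]
def crop(img,x0,y0,x1,y1,name,f):
    c=cv2.resize(img[y0:y1,x0:x1],None,fx=f,fy=f,interpolation=cv2.INTER_CUBIC)
    c=cv2.convertScaleAbs(c,alpha=1.6)
    for u in range((x0+19)//20*20,x1,20):
        cv2.putText(c,str(u),((u-x0)*f,10),0,.35,(255,255,255),1);cv2.line(c,((u-x0)*f,12),((u-x0)*f,18),(255,255,255),1)
    for v in range((y0+19)//20*20,y1,20):
        cv2.putText(c,str(v),(0,(v-y0)*f),0,.35,(255,255,255),1);cv2.line(c,(22,(v-y0)*f),(28,(v-y0)*f),(255,255,255),1)
    cv2.imwrite(f"pics/{name}.png",c)
E
python3 - <<'E'
from h import *
t=cv2.imread("pics/top0.png");s=cv2.imread("pics/side0.png")
crop(t,340,145,460,235,"rack0",6)
crop(t,110,155,230,200,"block0",6)
crop(t,230,155,350,285,"sp0",4)
crop(s,280,180,420,360,"srack0",4) if 0 else None
crop(s,220,120,420,270,"s0",4)
E
```

```text
(no output)
```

View pics/rack0.png

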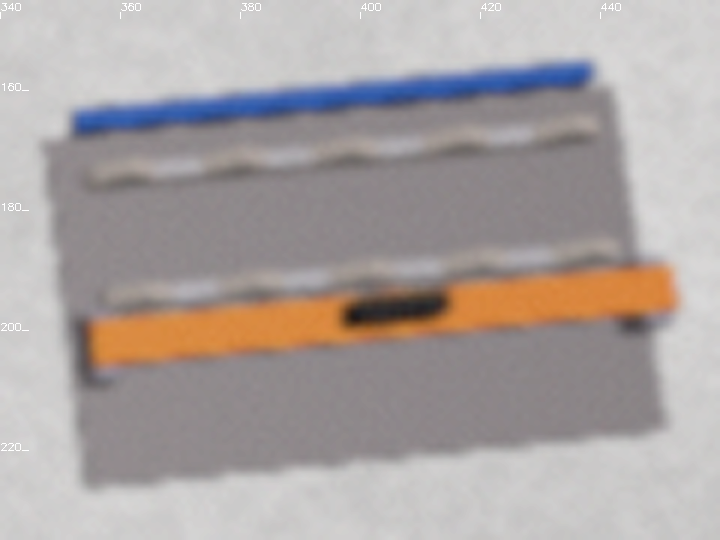

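View pics/block0.png

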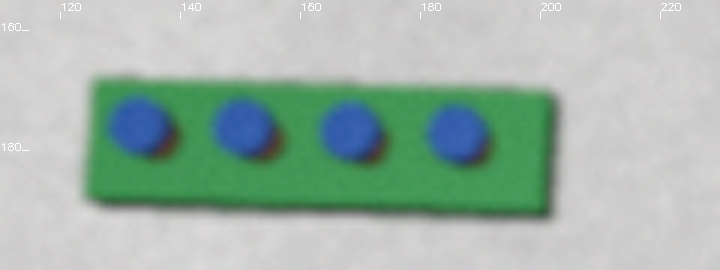

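View pics/sp0.png

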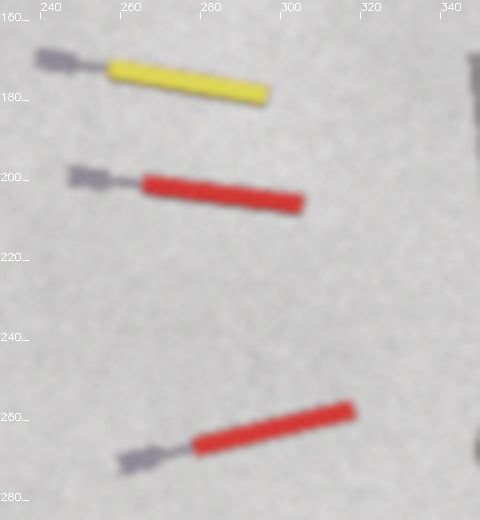

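View pics/s0.png

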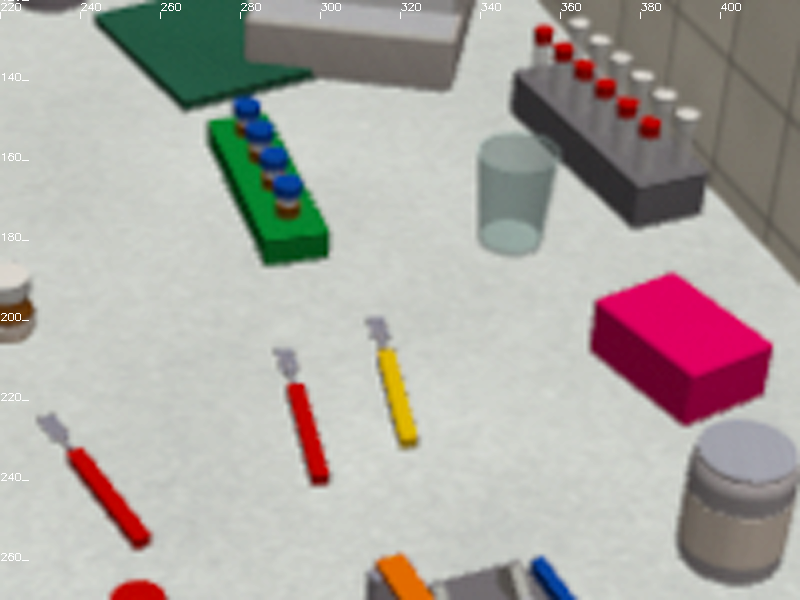

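```bash
python3 - <<'E'
from rig import *
from h import *
s=snapshot("top")
bs=pix2w(s,[[352.5,165],[438.5,157]],16); print("strip",bs,np.linalg.norm(bs[0]-bs[1]))
pl=pix2w(s,[[347.5,169],[441.5,159.5],[354,226.5],[451,217]],5); print("plate",pl)
tt=pix2w(s,[[359,175.5],[437,167]],30);print("far bar",tt)
print("near bar",pix2w(s,[[359,195],[441,186.5]],30))
print("orange",pix2w(s,[[355,202.5],[452.5,193]],42))
print("tab",pix2w(s,[405.5,196.5],67))
c=pix2w(s,[[132.2,176.3],[150,176.6],[167.8,177.3],[185.7,177.6]],60);print("caps",c,np.diff(c,axis=0))
b=pix2w(s,[[125.5,168.3],[201.5,170.5],[124.5,188.7],[201,191]],28);print("block",b,b.mean(0))
for n,h,bl in(("Y",[[257,172],[297,179.2]],[244.5,169.8]),("R",[[265.2,201],[304.5,206]],[252,199.5])):
    hh=pix2w(s,h,11);bb=pix2w(s,bl,6);d=hh[0]-hh[1]
    print(n,hh.mean(0),np.linalg.norm(d),np.degrees(np.arctan2(d[1],d[0])),bb,np.linalg.norm(bb-hh.mean(0)))
for n,p,z in(("jara",[210,273],52),("jarb",[359,267],50)): print(n,pix2w(s,p,z))
E
```

```text
strip [[ 626.63805646 -188.81428466]
 [ 645.68376626 -422.66753546]] 234.6275388210014
plate [[ 618.3436565  -176.88434941]
 [ 641.4439805  -434.97946363]
 [ 460.83798135 -188.61900279]
 [ 482.93248242 -449.91175264]]
far bar [[ 594.42547398 -202.30659396]
 [ 614.72910837 -411.05932573]]
near bar [[ 541.91592594 -200.21963114]
 [ 561.8062397  -418.20118984]]
orange [[ 520.27720439 -186.53680446]
 [ 541.94033123 -442.07519712]]
tab [[ 530.31449609 -310.74181481]]
caps [[593.69529431 389.48853952]
 [592.28682339 343.49779186]
 [589.82570627 297.49574959]
 [588.41487733 251.27848903]] [[ -1.40847092 -45.99074766]
 [ -2.46111712 -46.00204227]
 [ -1.41082894 -46.21726056]]
block [[622.85471784 420.0119295 ]
 [614.11594038 216.9294301 ]
 [567.51906457 420.63677102]
 [558.60203422 217.60027065]] [590.77293925 318.79460032]
Y [601.26404239  15.72586064] 110.10533696457914 78.82626204113983 [[619.66070594 104.02035321]] 90.19065720290055
R [524.64988448  -4.36277926] 106.2444750490644 81.9038712379514 [[537.47207943  83.96855054]] 89.25711460025609
jara [[344.11782223 187.73477807]]
jarb [[ 354.07459283 -188.74747892]]
```

```bash
cat >> h.py <<'E'
from rig import *
def ori(a_deg):
    a=np.radians(a_deg); best=None;q0=np.array(current_joint_positions())
    z=np.array([np.cos(a),np.sin(a),0]);y=np.array([0,0,-1.]);x=np.cross(y,z)
    return R.from_matrix(np.c_[x,y,z]).as_rotvec()
def bori(pos,a_deg):
    """of the two half turns, the one with reachable and smallest |j6| """
    c=[]
    for a in(a_deg,a_deg+180):
        q=ik(list(pos),list(ori(a)))
        if q is not None: c.append((abs(q[5]),a,q))
    c.sort(key=lambda t:t[0]); return list(ori(c[0][1])),c
E
python3 - <<'E'
from h import *
print(R.from_rotvec(current_eef_rot()).as_matrix().round(2))
o,c=bori((591,320,120),2.2); print(c)
for p,a in(((601,16,60),-11.2),((525,-4,60),-8),((531,-310,100),4.9),((573,-235,80),94.9),((580,-285,80),94.9)):
    print(p,[(round(x[0],2),x[1]%360,np.round(x[2],2)) for x in bori(p,a)[1]])
E
```

```text
[[ 0.89 -0.    0.45]
 [-0.45 -0.    0.89]
 [-0.   -1.   -0.  ]]
[(np.float64(0.4208038947258168), 2.2, array([ 4.59201138e-01,  3.60733842e-01,  1.72924380e+00, -4.44089210e-16,
        1.05161502e+00,  4.20803895e-01]))]
(601, 16, 60) [(np.float64(0.18), 348.8, array([-0.01,  0.31,  1.93,  0.  ,  0.91,  0.18]))]
(525, -4, 60) [(np.float64(0.08), 352, array([-0.06,  0.18,  2.09,  0.  ,  0.87,  0.08]))]
(531, -310, 100) [(np.float64(0.65), 4.9, array([-0.57,  0.28,  1.87, -0.  ,  0.98, -0.65])), (np.float64(2.49), 184.9, array([-0.57,  0.28,  1.87, -0.  ,  0.98,  2.49]))]
(573, -235, 80) [(np.float64(1.06), 274.9, array([-0.43,  0.32,  1.88,  0.  ,  0.95,  1.06])), (np.float64(2.09), 94.9, array([-0.43,  0.32,  1.88,  0.  ,  0.95, -2.09]))]
(580, -285, 80) [(np.float64(0.99), 274.9, array([-0.5 ,  0.36,  1.81,  0.  ,  0.97,  0.99])), (np.float64(2.15), 94.9, array([-0.5 ,  0.36,  1.81,  0.  ,  0.97, -2.15]))]
```

```bash
cat > caps.py <<'E'
from h import *
import sys
close_gripper(); print("gap",current_finger_gap())
C=[(593.4,389.3),(591.8,343.4),(590.1,297.4),(588.4,251.3)]
o,_=bori((591,320,120),2.2)
for i,(x,y) in enumerate(C):
    if i==0: move_ptp([x,y,130],o)
    else: move_straight([x,y,100],o)
    move_straight([x,y,88],o,100); sleep(0.2)
    f0=np.array(current_ft_force())[2]; z=85; log=[]
    while z>67:
        move_straight([x,y,z],o,20); sleep(.05)
        f=current_ft_force()[2]-f0; a=current_ee_pos()[2]; log.append((z,round(a,1),round(f,1)))
        if f>22 and a<74: break
        z-=1 if z>73 else .5
    print(i,log[-9:]); move_straight([x,y,100],o,100)
print(current_clock())
E
python3 caps.py
```

```text
gap 0.4324903808698007
0 [(71.5, np.float64(72.1), np.float64(4.9)), (71.0, np.float64(71.6), np.float64(5.4)), (70.5, np.float64(71.1), np.float64(5.1)), (70.0, np.float64(71.0), np.float64(7.4)), (69.5, np.float64(71.1), np.float64(9.0)), (69.0, np.float64(71.0), np.float64(10.4)), (68.5, np.float64(71.0), np.float64(13.2)), (68.0, np.float64(71.0), np.float64(14.7)), (67.5, np.float64(70.9), np.float64(16.9))]
1 [(71.5, np.float64(72.1), np.float64(5.0)), (71.0, np.float64(71.5), np.float64(4.9)), (70.5, np.float64(71.1), np.float64(4.9)), (70.0, np.float64(71.1), np.float64(7.6)), (69.5, np.float64(71.0), np.float64(9.8)), (69.0, np.float64(71.0), np.float64(12.0)), (68.5, np.float64(71.0), np.float64(13.9)), (68.0, np.float64(70.9), np.float64(15.5)), (67.5, np.float64(70.9), np.float64(18.9))]
2 [(71.5, np.float64(72.0), np.float64(5.3)), (71.0, np.float64(71.5), np.float64(5.4)), (70.5, np.float64(71.1), np.float64(6.1)), (70.0, np.float64(71.0), np.float64(7.6)), (69.5, np.float64(71.0), np.float64(10.9)), (69.0, np.float64(71.0), np.float64(12.0)), (68.5, np.float64(70.9), np.float64(15.9)), (68.0, np.float64(70.9), np.float64(17.3)), (67.5, np.float64(70.9), np.float64(19.7))]
3 [(71.5, np.float64(71.9), np.float64(4.7)), (71.0, np.float64(71.4), np.float64(4.6)), (70.5, np.float64(71.0), np.float64(5.0)), (70.0, np.float64(71.0), np.float64(7.2)), (69.5, np.float64(71.0), np.float64(10.9)), (69.0, np.float64(71.0), np.float64(12.6)), (68.5, np.float64(71.0), np.float64(15.0)), (68.0, np.float64(70.9), np.float64(17.1)), (67.5, np.float64(70.9), np.float64(19.8))]
36.775
```

```bash
python3 - <<'E'
from h import *
import pickle
O={}
for n in("top","side"): O[n]=snapshot(n)
pickle.dump(O,open("s1.pkl","wb"))
def rk(P,c=(581,-310),yaw=4.9):
    a=np.radians(yaw);P=np.atleast_2d(P).astype(float)
    return np.c_[c[0]+P[:,0]*np.cos(a)-P[:,1]*np.sin(a),c[1]+P[:,0]*np.sin(a)+P[:,1]*np.cos(a),P[:,2]]
L=[]
for y in(-75,-25,25,75): L.append([(-28,y,18),(28,y,18),(55,y,16)])
L.append([(50,-118,16),(60,-118,16),(60,118,16),(50,118,16)])
L.append([(-40,128,42),(-40,-128,42),(-60,-128,42),(-60,128,42)])
L.append([(-55,-20,67),(-45,-20,67),(-45,20,67),(-55,20,67),(-55,-20,67)])
for n,b in(("top",(340,145,460,235)),("side",(280,240,420,360))):
    s=O[n]; f=6 if n=="top" else 5
    im=cv2.convertScaleAbs(cv2.resize(s["img"][b[1]:b[3],b[0]:b[2]],None,fx=f,fy=f,interpolation=cv2.INTER_CUBIC),alpha=1.6)
    for l in L:
        p=((w2pix(s,rk(l))-[b[0],b[1]]+.5)*f).astype(int)
        cv2.polylines(im,[p.reshape(-1,1,2)],False,(0,255,0),1)
    cv2.imwrite(f"pics/ov_{n}.png",im)
crop(O["top"]["img"],110,155,350,285,"now1",3)
E
```

```text
(no output)
```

View pics/ov_top.png

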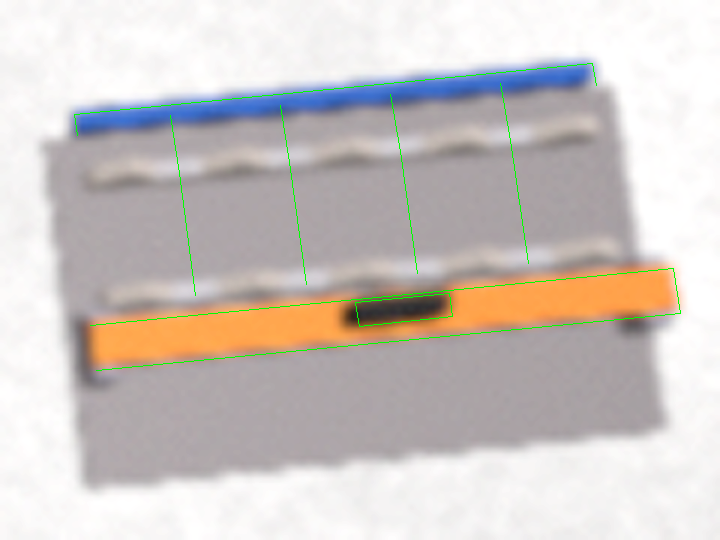

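View pics/ov_side.png

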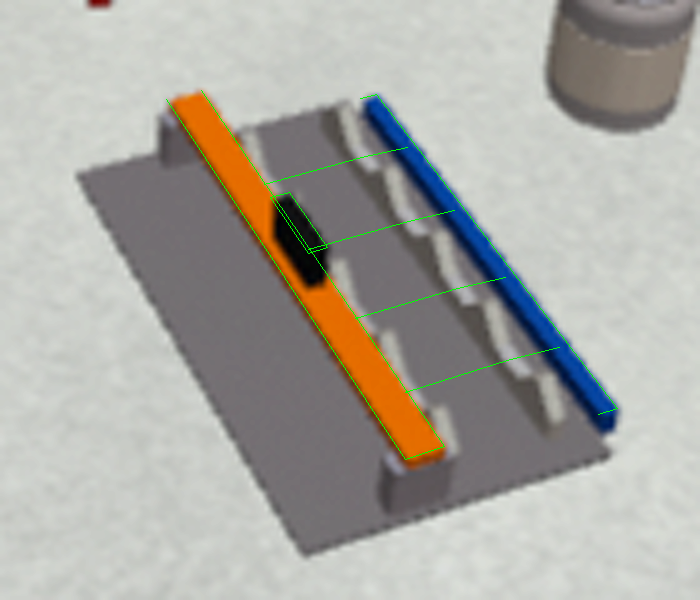

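View pics/now1.png

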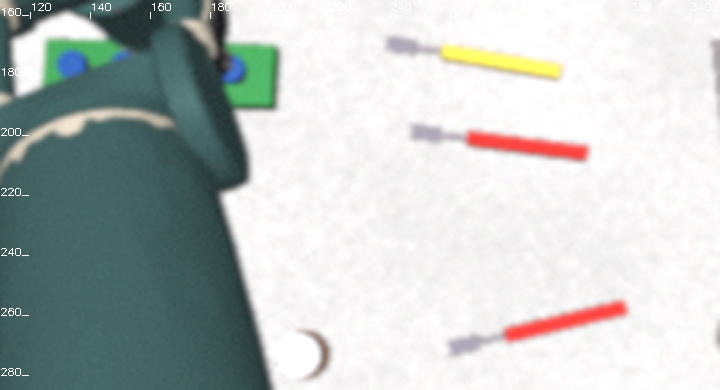

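```bash
cat >> h.py <<'E'
RC=np.array([580.5,-309.0]);RY=4.9
def rw(x,y):
    a=np.radians(RY);return [RC[0]+x*np.cos(a)-y*np.sin(a),RC[1]+x*np.sin(a)+y*np.cos(a)]
E
cat > pull.py <<'E'
from h import *
open_gripper()
p=rw(-51,1)
o,_=bori((*p,120),4.9)
move_ptp([*p,130],o); move_straight([*p,67],o,150); sleep(.2); print(current_ee_pos(),current_ft_force())
close_gripper(); print("gap",current_finger_gap(),current_ee_pos()); sleep(.1)
f0=np.array(current_ft_force()); print("f0",f0)
def along(f): a=np.radians(RY); return (f[0]-f0[0])*np.cos(a)+(f[1]-f0[1])*np.sin(a)
log=[]
for x in list(range(-54,-89,-5))+[-88,-89,-90,-91,-92,-93,-94]:
    q=rw(x,1); move_straight([*q,67],o,40); sleep(.05)
    fa=along(np.array(current_ft_force())); log.append((x,np.round(current_ee_pos(),1)[:2].tolist(),round(fa,1)))
    if x<-87 and abs(fa)>12: break
print(*log,sep="\n"); print("gap",current_finger_gap())
open_gripper(); move_straight([*q,130],o)
print(current_clock())
import cv2
s=snapshot("top");
E
python3 pull.py
```

```text
[ 530.72052752 -312.99479383   68.60821415] [-0.28661911 -0.43564994  0.06980995]
gap 8.189734077295356 [ 530.14843759 -312.3504547    67.27629997]
f0 [2.21058648 1.36066061 2.16206322]
(-54, [527.1, -312.6], np.float64(1.5))
(-59, [521.5, -313.1], np.float64(-0.0))
(-64, [516.6, -313.5], np.float64(-1.6))
(-69, [511.6, -313.9], np.float64(-0.6))
(-74, [506.7, -314.3], np.float64(-0.1))
(-79, [501.6, -314.8], np.float64(0.2))
(-84, [496.6, -315.2], np.float64(0.7))
(-88, [492.9, -315.5], np.float64(0.5))
(-89, [492.9, -315.5], np.float64(4.5))
(-90, [492.8, -315.5], np.float64(6.8))
(-91, [492.7, -315.5], np.float64(10.1))
(-92, [492.6, -315.5], np.float64(13.6))
gap 8.696411977421024
46.2917
```

```bash
sed -i 's/RC=np.array(\[580.5/RC=np.array([581.3/' h.py; python3 - <<'E'
from h import *
s=snapshot("top"); cv2.imwrite("pics/top2.png",s["img"]); crop(s["img"],110,140,460,290,"top2c",2)
crop(s["img"],230,155,350,285,"sp2",5)
d=snapshot("side"); crop(d["img"],200,110,420,360,"side2c",3); 
E
```

```text
(no output)
```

View pics/top2c.png

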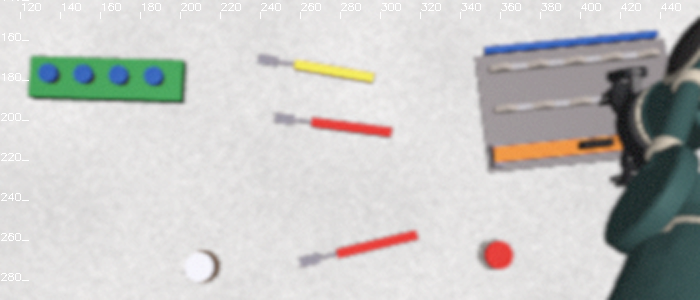

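View pics/sp2.png

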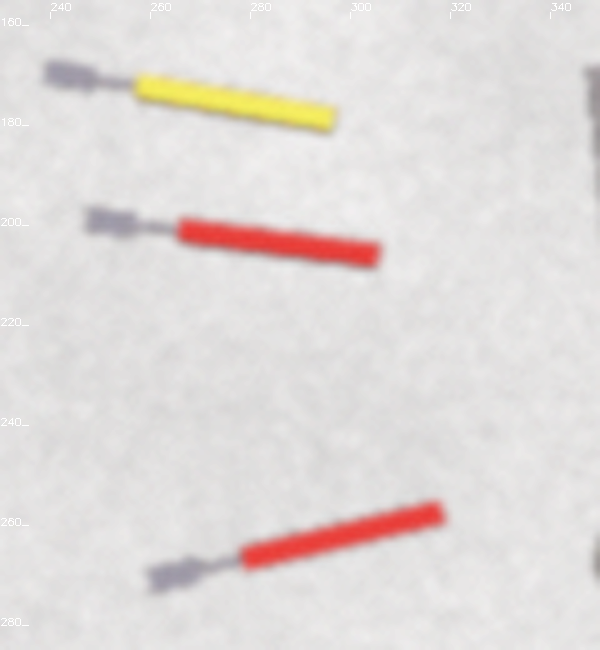

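```bash
python3 -c "
import cv2;i=cv2.imread('pics/side2c.png');cv2.imwrite('pics/side2d.png',i[:600])"
```

```text
(no output)
```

View pics/side2d.png

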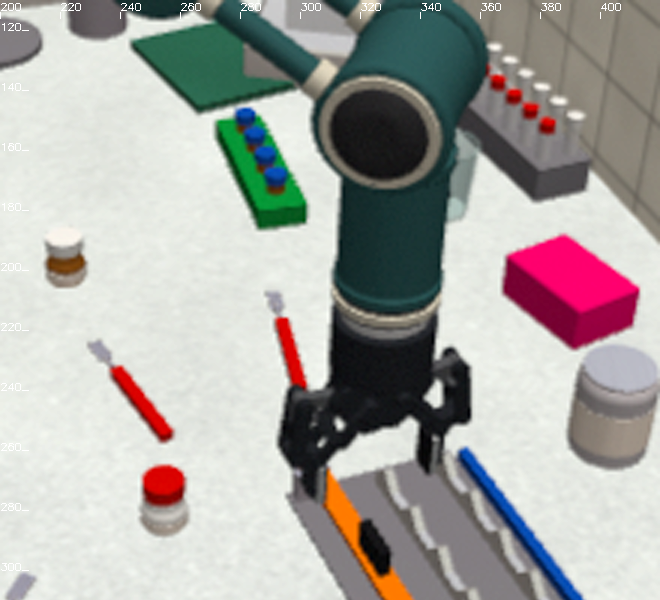

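```bash
cat >> h.py <<'E'
def find(s,col,near,z=10,rad=90):
    hsv=cv2.cvtColor(s["img"],cv2.COLOR_BGR2HSV)
    if col=="Y": m=cv2.inRange(hsv,(20,100,60),(38,255,255))
    else: m=cv2.inRange(hsv,(0,120,60),(8,255,255))|cv2.inRange(hsv,(172,120,60),(180,255,255))
    n,lab,st,ce=cv2.connectedComponentsWithStats(m)
    out=[]
    for i in range(1,n):
        if st[i,4]<60: continue
        v,u=np.nonzero(lab==i); w=pix2w(s,np.c_[u,v],z); c=w.mean(0)
        ev,E=np.linalg.eigh(np.cov((w-c).T)); L=np.sqrt(12*ev[1]);W=np.sqrt(12*ev[0])
        if L<70: continue
        d=E[:,1]; out.append((np.hypot(*(c-near)),c,np.degrees(np.arctan2(d[1],d[0])),L,W))
    out.sort(key=lambda t:t[0]); return [o for o in out if o[0]<rad]
E
cat > pick.py <<'E'
from h import *
import sys
col,nx,ny,ang0=sys.argv[1],float(sys.argv[2]),float(sys.argv[3]),float(sys.argv[4])
s=snapshot("top"); f=find(s,col,np.array([nx,ny])); print(f)
_,c,a,L,W=f[0]
while abs((a-ang0+180)%360-180)>90: a+=180
print("pose",c,a)
o,_=bori((*c,60),a-90)
move_ptp([*c,110],o); 
s=snapshot("top") if 0 else None
move_straight([*c,35],o,150); move_straight([*c,21],o,50); sleep(.2); print(current_ee_pos(),current_ft_force())
close_gripper(); sleep(.2); print("gap",current_finger_gap(),current_ee_pos(),current_ft_force())
move_straight([*c,110],o,100); print("gap",current_finger_gap(),current_ft_force(),current_clock())
E
python3 pick.py Y 601 16 79
python3 - <<'E'
from h import *
s=snapshot("top");crop(s["img"],210,120,370,240,"g1",5);d=snapshot("side");crop(d["img"],240,130,400,250,"g1s",5)
E
```

```text
[(np.float64(2.158821718477389), array([602.83758104,  17.13305214]), np.float64(79.40020681521356), np.float64(107.71423390771479), np.float64(12.160833974957635))]
pose [602.83758104  17.13305214] 79.40020681521356
[603.06383347  17.18732584  21.25621823] [-0.35579003  0.72324484  0.1786835 ]
gap 11.829636229700816 [603.09234809  17.13185231  21.25447944] [ 0.16874281 -0.2939751   2.66378709]
gap 12.054519271607434 [ 0.71960574  1.11457241 -1.81948029] 51.0
```

View pics/g1.png

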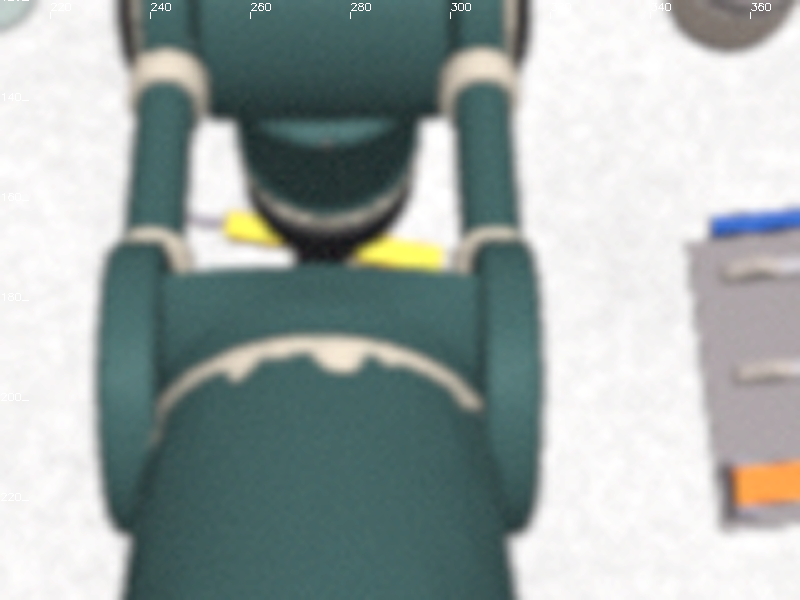

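View pics/g1s.png

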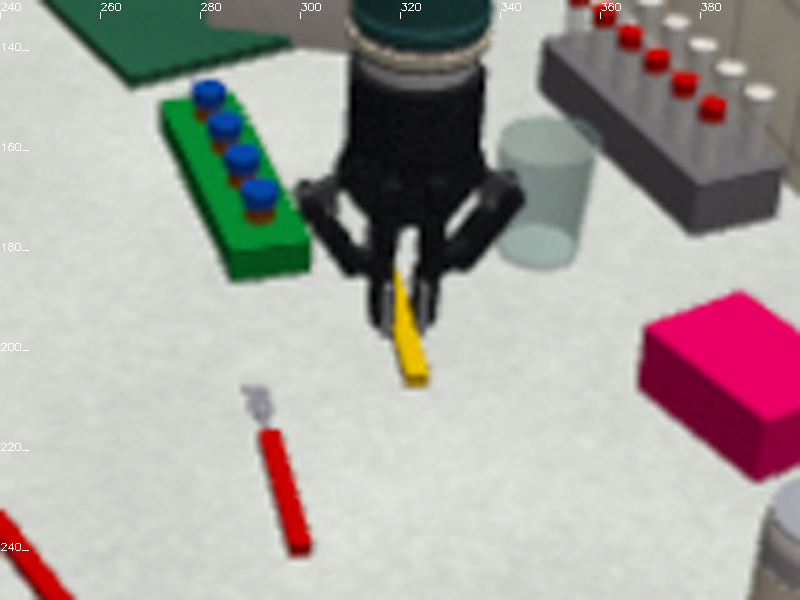

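```bash
cat > over.py <<'E'
from h import *
import sys
ly=float(sys.argv[1]); nm=sys.argv[2]
p=rw(0,ly); o,_=bori((*p,100),RY-90)
c=current_ee_pos(); 
move_ptp([*p,110],o); sleep(.2); print("gap",current_finger_gap(),current_ee_pos(),current_ft_force(),current_clock())
d=snapshot("side");cv2.imwrite("pics/tmp.png",d["img"]);crop(d["img"],270,220,430,340,nm,5)
t=snapshot("top");crop(t["img"],330,130,490,250,nm+"t",5)
E
python3 over.py -75 o1
```

```text
gap 11.705189728040219 [ 588.32457414 -382.37283637  110.0990947 ] [0.53603236 0.57429993 0.12695932] 52.7833
```

View pics/o1.png

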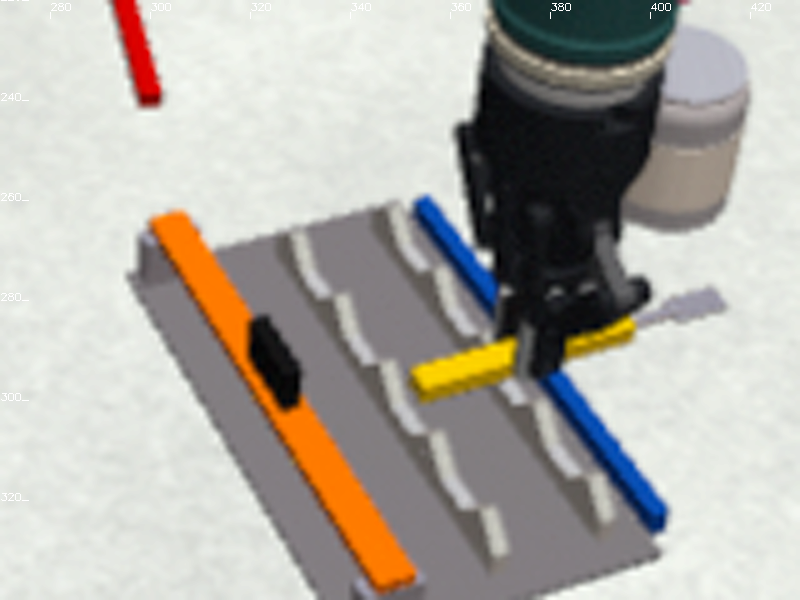

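View pics/o1t.png

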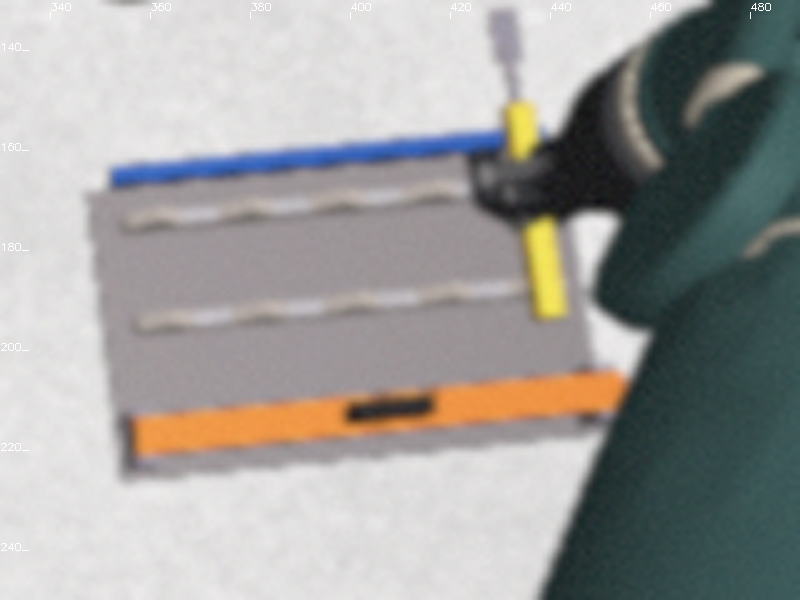

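```bash
cat > place.py <<'E'
from h import *
import sys
ly=float(sys.argv[1]); nm=sys.argv[2]
p=rw(0,ly); o,_=bori((*p,100),RY-90)
f0=np.array(current_ft_force())
move_straight([*p,55],o,100)
for z in(50,46,43,41,40,39.3,38.8):
    move_straight([*p,z],o,40); sleep(.1); f=np.array(current_ft_force())-f0
    print(z,current_ee_pos()[2],f.round(1))
    if f[2]>8: break
print("gap",current_finger_gap())
open_gripper(); sleep(.3)
move_straight([*p,130],o,150)
move_ptp([500,-80,200],o); print(current_clock())
d=snapshot("side");crop(d["img"],270,220,430,340,nm,5)
t=snapshot("top");crop(t["img"],330,130,490,250,nm+"t",5)
E
python3 place.py -75 p1
```

```text
50 50.458555660844894 [-0.3  0.8 -0.3]
46 45.844816915231725 [0.  1.  0.4]
43 42.8743927401111 [-0.1  0.4  0. ]
41 40.96236974572203 [ 0.3 -0.7 -0.1]
40 39.974197613633194 [-0.1  0.7 -0.3]
39.3 39.325215462626375 [-0.7 -0.2  0.3]
38.8 39.25596810409302 [-2.2  1.5  5.3]
gap 12.168001599117021
59.05
```

View pics/p1.png

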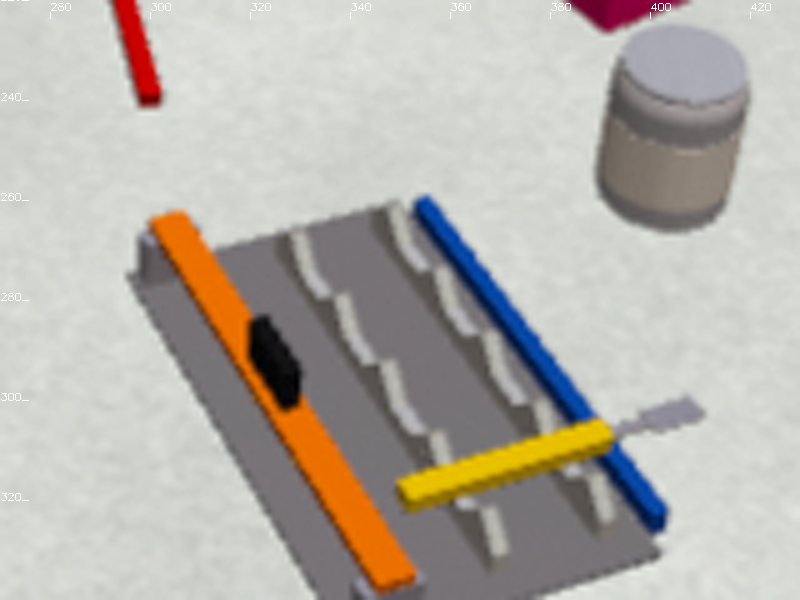

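View pics/p1t.png

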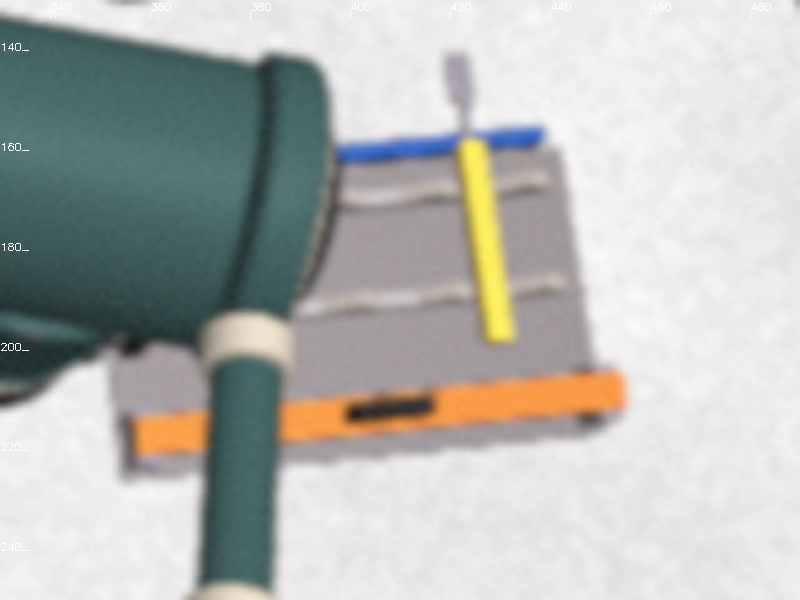

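```bash
python3 - <<'E'
from h import *
move_ptp([560,-330,220],list(ori(-85)))
s=snapshot("top"); print(find(s,"Y",np.array(rw(0,-75)),28), find(s,"R",np.array([525,-4])), rw(0,-75))
crop(s["img"],230,150,390,290,"r1",4)
E
```

```text
[] [(np.float64(1.2054930620427204), array([525.6728845 ,  -5.00021996]), np.float64(81.70997798298794), np.float64(105.12994355130512), np.float64(10.827041078051522))] [np.float64(587.7062692353026), np.float64(-383.72589721431797)]
```

View pics/r1.png

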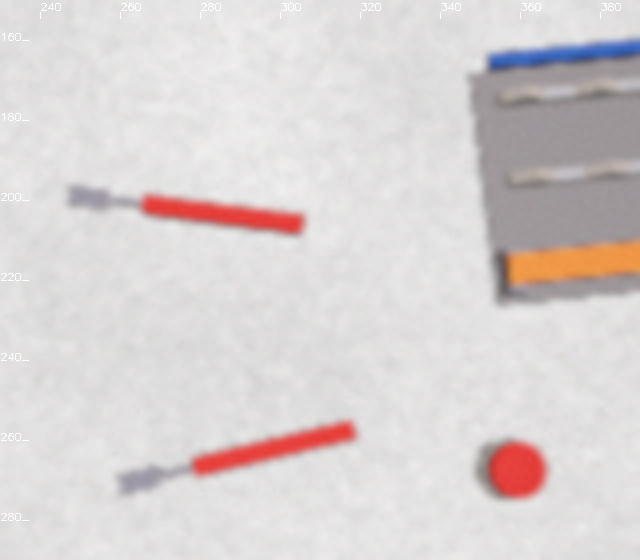

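```bash
python3 pick.py R 525 -4 82 && python3 over.py 25 o2
```

```text
[(np.float64(1.5973552046843518), array([525.65552866,  -5.45664883]), np.float64(81.79321825602258), np.float64(105.61386231645785), np.float64(10.881472948220699))]
pose [525.65552866  -5.45664883] 81.79321825602258
[525.87561231  -5.41405956  21.24104296] [-0.32423061  0.56572305 -0.11502137]
gap 12.017952498219678 [525.98917327  -5.49591043  21.28283054] [-0.04332241  0.48588838  2.62313216]
gap 11.728272439259502 [-0.86325127 -0.25428308 -1.39994638] 64.7417
gap 12.20736907822368 [ 579.30458316 -282.60712173  109.97153866] [-0.19653476 -0.11700344 -0.08417921] 66.0333
```

View pics/o2.png

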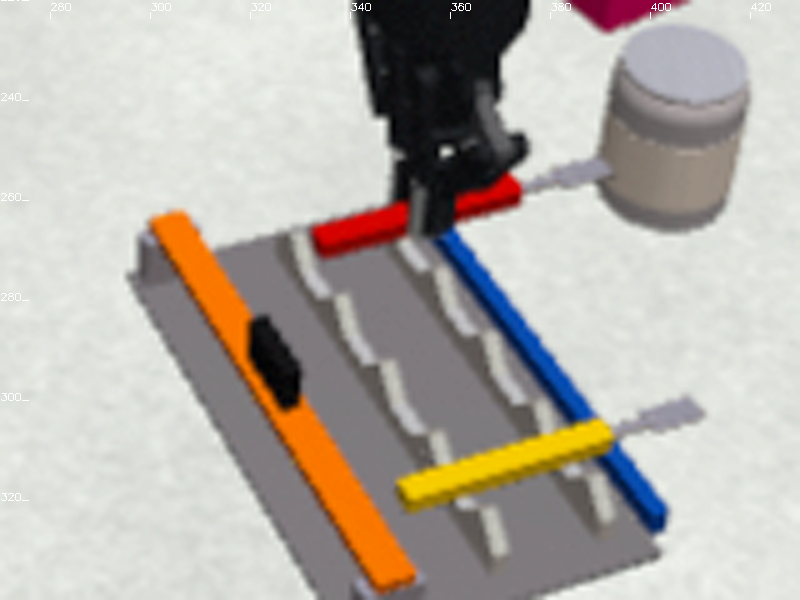

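View pics/o2t.png

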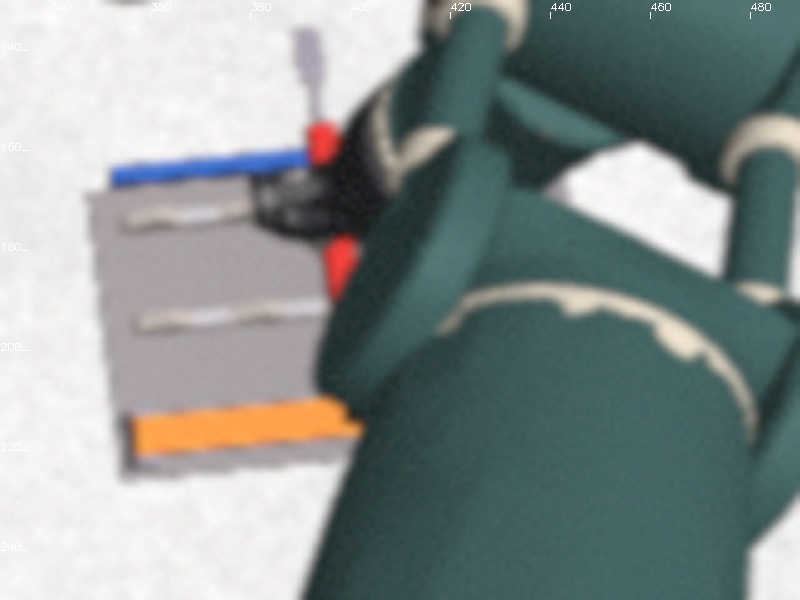

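```bash
sed -i 's/\[500,-80,200\]/[480,0,250]/' place.py; python3 place.py 25 p2
```

```text
50 50.371452745538114 [ 0.8 -0.9  0.6]
46 45.872257683326296 [-0.3 -0.1  0.4]
43 42.898137165649516 [-0.7 -1.7  0.8]
41 40.9585759304591 [-0.2 -1.1 -0.4]
40 39.99122691863688 [0.5 0.1 0.1]
39.3 39.3053449066479 [-0.3 -0.6  0.7]
38.8 39.271242745884436 [-2.1  0.1  6.4]
gap 12.051808378536188
72.3
```

View pics/p2.png

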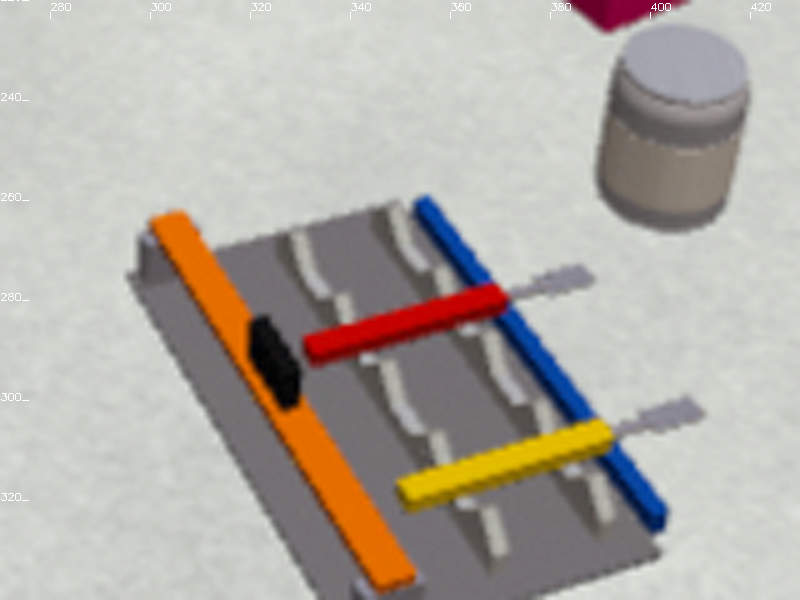

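View pics/p2t.png

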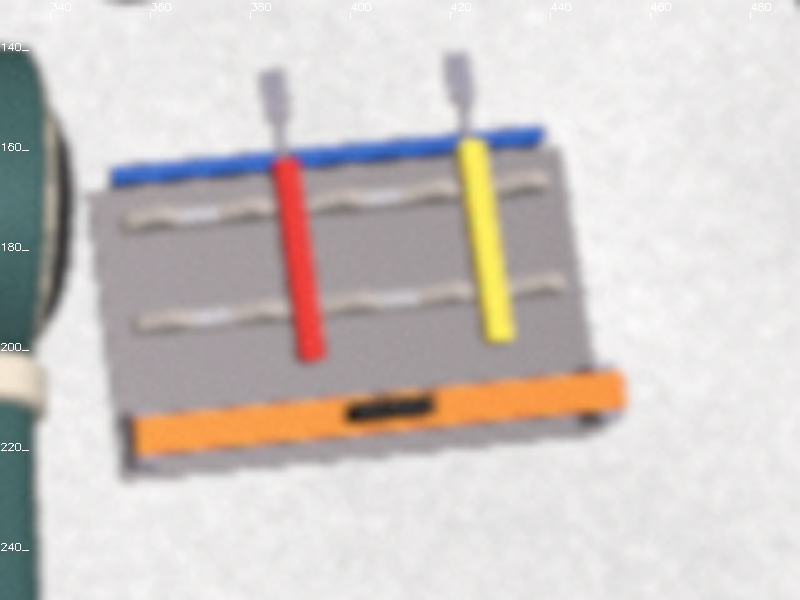

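```bash
python3 - <<'E'
from h import *
s=snapshot("top")
for c,y in(("Y",-75),("R",25)):
    for f in find(s,c,np.array(rw(0,y)),28):
        a=np.radians(RY);d=f[1]-RC;print(c,d@[np.cos(a),np.sin(a)],d@[-np.sin(a),np.cos(a)],f[2:])
for n in("top","side"):
    i=snapshot(n)["img"];cv2.imwrite(f"pics/{n}3.png",cv2.convertScaleAbs(cv2.resize(i,(800,600),interpolation=cv2.INTER_CUBIC),alpha=1.5))
E
```

```text
Y -1.6345769650859632 -73.26683626417007 (np.float64(-175.30826191413897), np.float64(108.04223244158608), np.float64(15.391204141532327))
R -1.567756280584668 26.64696700177843 (np.float64(-175.12528955807477), np.float64(107.25538432457967), np.float64(13.800173918836942))
```

View pics/top3.png

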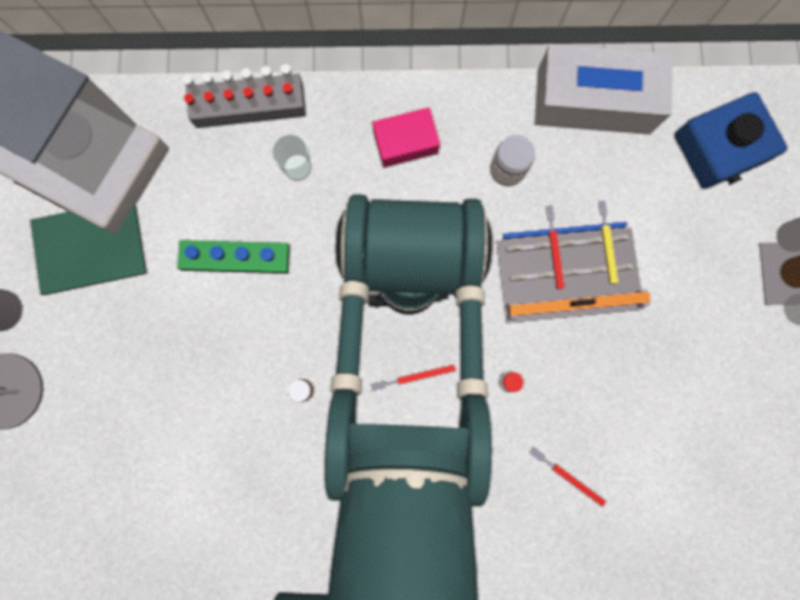

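View pics/side3.png

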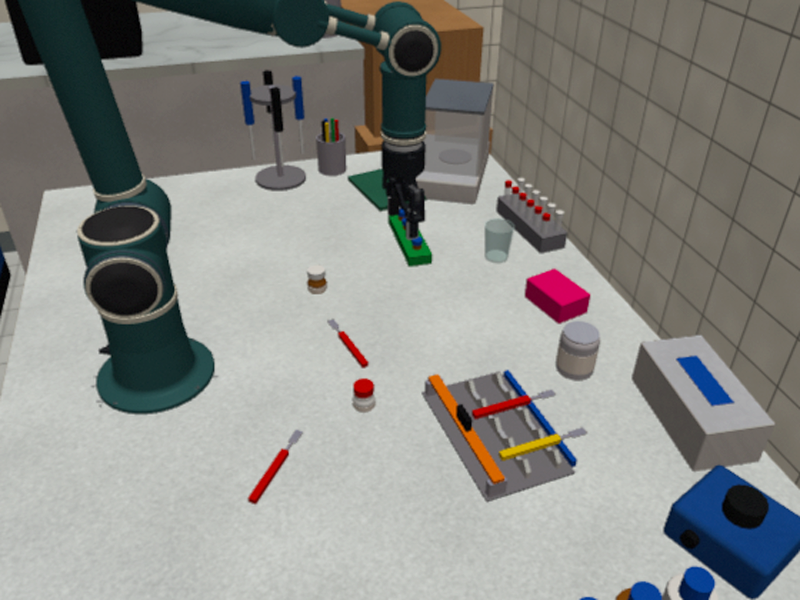

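```bash
cat > push.py <<'E'
from h import *
p=rw(-89.5,1)
o,_=bori((*p,120),4.9)
move_ptp([*p,130],o); move_straight([*p,67],o,150); sleep(.2); print(current_ee_pos())
close_gripper(); sleep(.1); print("gap",current_finger_gap(),current_ee_pos())
f0=np.array(current_ft_force())
def along(f): a=np.radians(RY); return (f[0]-f0[0])*np.cos(a)+(f[1]-f0[1])*np.sin(a)
log=[]
for x in list(range(-85,-54,5))+[-53,-52,-51,-50,-49,-48,-47,-46,-45,-44]:
    q=rw(x,1); move_straight([*q,67],o,40); sleep(.05)
    fa=along(np.array(current_ft_force())); log.append((x,np.round(current_ee_pos(),1)[:2].tolist(),round(fa,1)))
    if x>-53 and abs(fa)>13: break
print(*log,sep="\n"); print("gap",current_finger_gap())
open_gripper(); move_straight([*q,140],o)
move_ptp([480,0,250],o);sleep(.2)
print(current_clock())
d=snapshot("side");crop(d["img"],270,220,430,340,"f1",5)
s=snapshot("top");crop(s["img"],110,130,460,250,"f1t",2);crop(s["img"],330,130,490,250,"f1u",5)
for c,y in(("Y",-75),("R",25)):
    for f in find(s,c,np.array(rw(0,y)),28):
        a=np.radians(RY);d=f[1]-RC;print(c,d@[np.cos(a),np.sin(a)],d@[-np.sin(a),np.cos(a)],f[2:])
E
python3 push.py
```

```text
[ 493.12383345 -316.3273681    68.57147392]
gap 8.412206978314629 [ 492.87834532 -315.58216133   67.23944815]
(-85, [495.9, -315.3], np.float64(-7.5))
(-80, [501.0, -314.9], np.float64(-7.7))
(-75, [506.1, -314.5], np.float64(-7.7))
(-70, [511.1, -314.0], np.float64(-8.0))
(-65, [516.2, -313.6], np.float64(-7.5))
(-60, [521.2, -313.2], np.float64(-7.8))
(-55, [526.3, -312.8], np.float64(-7.8))
(-53, [528.0, -312.6], np.float64(-7.9))
(-52, [528.8, -312.5], np.float64(-9.7))
(-51, [529.8, -312.5], np.float64(-9.0))
(-50, [530.8, -312.4], np.float64(-8.2))
(-49, [531.7, -312.3], np.float64(-9.8))
(-48, [532.7, -312.2], np.float64(-7.9))
(-47, [532.9, -312.2], np.float64(-10.9))
(-46, [533.0, -312.2], np.float64(-14.2))
gap 8.247518596882001
83.4417
Y 8.255257058369603 -73.35572464860104 (np.float64(-175.14380242571121), np.float64(88.18861650994153), np.float64(15.405154918518697))
R 7.972623915261957 26.57790132938714 (np.float64(-174.96743758289267), np.float64(87.60322306107028), np.float64(13.741895807905287))
```

View pics/f1.png

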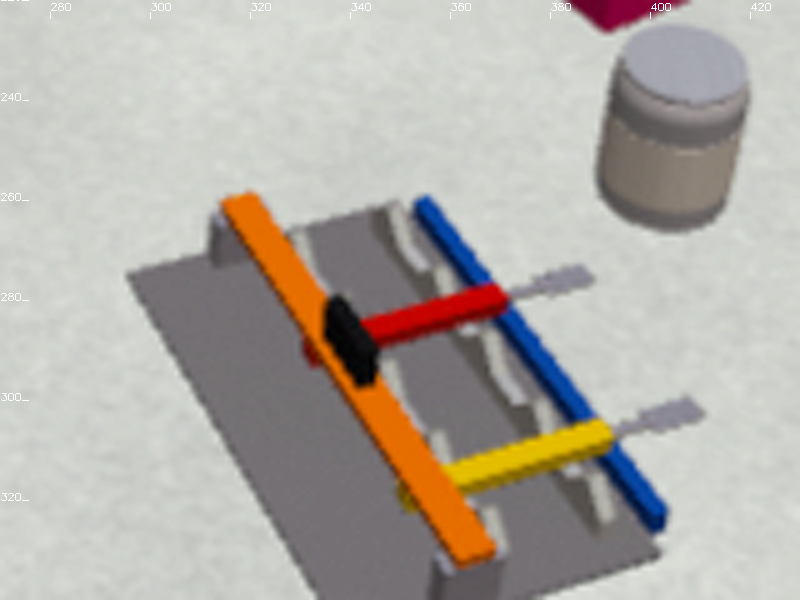

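View pics/f1u.png

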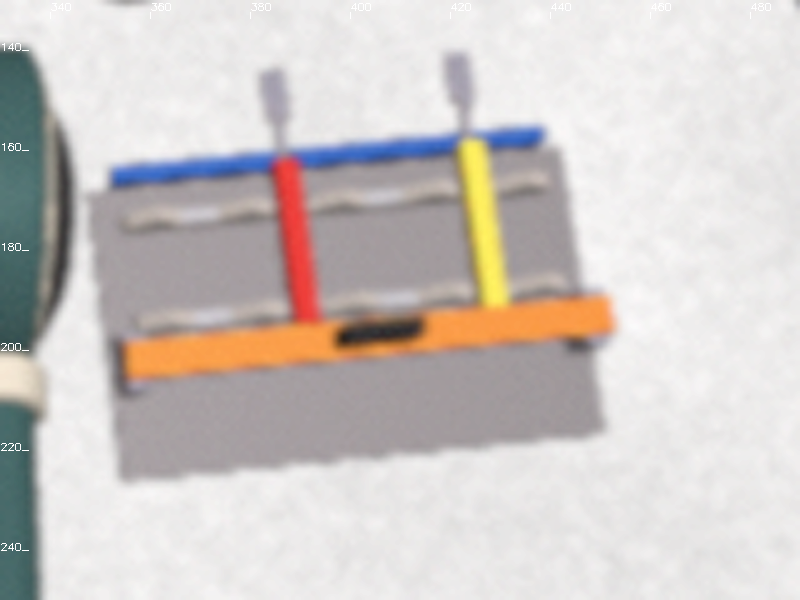

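View pics/f1t.png

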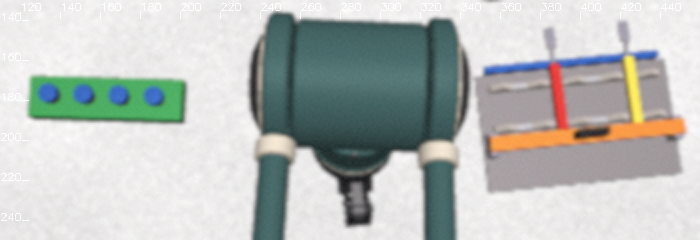

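```bash
python3 -c "
from rig import *
print(sign_off(),current_clock())"
```

```text
the job is handed in; nothing more can be done
the job is handed in; nothing more can be done
```

The station is closed up and the job is handed in; the last clock reading, just before hand-in, was 83 s of the 210 s allowed. No verdict was reported.

- **Caps:** I pushed all four down first. Each stopped with the fingertips 52 mm above the bench, where a cap is fully home.
- **Spatulas found:** Only the yellow and the red were there; no green or black one showed in either camera. Of the three reds I took the one farthest from the base and left the other two where they were.
- **Placing:** I pulled the bar fully back, then laid yellow in the -75 mm lane and red in the +25 mm lane. Before the bar closed, both measured within about 2 mm of centre, with blades out over the blue edge.
- **Hold-down bar:** I pushed it home until it met its stop. It travelled about 40.3 mm from the back stop, against the 40 mm expected.
- **Final pictures:** Both spatulas still lie flat in their lanes and the arm is clear of the scene. The cap block and rack look as intended, and the other bench items had not visibly moved.

After the bar closed, my image measurement read about 8 mm off lengthwise. The bar then hides the handle ends, and the visible ends had not moved in the pictures, so I took the earlier reading as correct. The bar's back stop also suggested the rack sits 1–2 mm further forward than the camera showed, which is within the camera calibration, so I corrected the rack position by 0.8 mm before placing.

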